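# Clear the press turret and index it to the next anvil

## Robot

A 6-joint arm with a two-finger parallel gripper is mounted at the origin on the work surface. World frame = base frame: x ahead of the robot, y to its left, z up, the work surface at z = 0. Lengths are in mm, angles in degrees, forces in N, time in s.
With the tool pointing down it reaches from about 425 to 925 mm from the base axis. Payload 12.5 kg.
Tool frame: the origin (TCP) lies midway between the tips of the shut fingers; the grasp point (between the pads) lies 19 mm behind it (bot.tcp_to_grasp is the distance from the TCP to the grasp point, in mm); z points along the fingers, y is the line along which they close (so a half turn about z gives the same grasp; the last joint's range is limited). The gripper opens to 85 mm and grips with 20 to 120 N. Pads are 22 mm wide; open, the fingers measure 114 mm over their backs; the gripper's body (76 mm by 85 mm) begins 54 mm behind the grasp point. The pads swing forward as they close: fully open they stand 13 mm farther back than shut.
Start: joints at [65.111, 28.126, 89.318, -0, 62.55, -6.05], TCP at [201.8, 591.542, 231.327] pointing down, gripper open.
Joint ranges: [-177.58, 177.58], [-47.91, 125.51], [2.72, 160], [-65.01, 245.01], [3.68, 167.84], [-153.87, 153.87]. Speed limits (degrees/s): [127.2, 127.2, 159.86, 180, 180, 180].

## Interface

Orientations are given as a 3x3 rotation matrix whose columns are the frame's x, y, z axes.
In Python, from cell import bot gives the robot as it stands.
- The arm moves only by the shell command python3 -m jog 'ROWS' [FORCE]. ROWS is JSON, a list of rows, each a list of 5 numbers: the shift along the tool's x, y, z each as a share of 0.4 m, from -1 to 1, then the turn about the tool's z as a share of 45 degrees, from -1 to 1, then the opening, from -1 (shut) to 1 (fully open). In form: [[tx, ty, tz, twist, fingers], ...]. A call has 1 to 10 rows; each row is the pose to reach, as a shift and turn from the pose commanded when the call began, along the tool's axes at that moment; what a row does not reach only later rows make up. A row lasts 1/8 s, in which the tool goes at most 62.5 mm and 10.7 degrees, less where a joint would pass 70% of its speed; a pose out of reach is approached as far as the arm can. A call with a number of a shift or a turn outside -1 to 1 is refused whole. A call with a gripper value outside its range is refused whole. The fingers move at their own pace and stop on an object; FORCE is the grip in N (left out, the last holds). Time passes only in rows, so rows that repeat a pose let the fingers close. It gives the time, the measured TCP pose, the force, the opening and the grip force at its end, in the units of the state.
- bot.get_state(): the state, without advancing time (a new reading comes with each control period).
- bot.read_camera(name): name is "scene" or "side" or "wrist"; returns a dict with "frame" (384x512x3 uint8, red, green, blue), "range_z" (384x512 float32, mm along the optical axis (not along the pixel's ray), 0 where there is no reading), "vertical_fov" (degrees; the focal length in pixels is half the picture's height over the tangent of half this angle, whatever the lens; pixels are square), "cx", "cy" (the principal point, pixels), "position" and "orientation" of the camera in the world; the wrist camera has in their place "tool_from_camera" (4x4, takes a point from camera to tool coordinates, whose origin is the TCP and whose axes are the flange's). Camera axes: x right, y down, z forward; pixel columns grow to the right and rows downward; lengths in mm; the calibration is good to about 2 mm. A picture is of the moment at which its call begins: read the wrist's pose just before it.
- bot.finish_job(): hands the job in; it is judged then, once.
The state is a dict: "clock": time; "joints": joint angles; "joint_vel": joint speeds; "joint_efforts": joint torques, N m; "ee_pos": TCP position; "orientation": TCP orientation; "wrist_force": force on the tool from outside, world axes, zero at the start; "moment": the same for the moment, N m; "grip_width": opening from 0.0 (shut) to 1.0 (fully open); "grip_force": force on a finger pad.
Only numpy, scipy, OpenCV 4.12 (cv2) and the standard library are available. Lean on these libraries where they do the work, as an engineer would, in place of code of your own. Each camera call takes 0.05 s, during which the arm holds its last target. There are 200 camera calls.

## Task

Make the bench press ready for the next clock plate. First take the wooden blocks out of the swing of the turret's handles and stand all three blocks in an even row on the marked board, one centred on each crossing of the black lines with its long side along the short cross line; only then turn the turret one position counter-clockwise (seen from above), so that it rests in its very next click, without going past it or the wrong way. Leave the other things on the bench where they are.

Things in the scene. Friction and masses are not known exactly. Their poses are not given: they have to be found in the camera images.
- turret (a joint): angle of the turret, rad: 0 at the start, growing counter-clockwise seen from above; it clicks into a rest position every 72 degrees (1.257 rad), five a turn. About 5 N at a handle carries it over the click; past half way it snaps on by itself.
- turret_axis (a point): on the turret's vertical axis, level with the disc's top (42 mm above the bench). Turret: steel disc, 110 mm diameter, top 42 mm above the bench, five different small anvils on it (up to 62 mm above the bench), five spokes with upright handle pins on a circle of radius 108 mm about the axis
- press: grey bench press that carries the turret; origin on the bench below the turret's axis, x from the axis towards the column. Column 50 x 50 mm, centred 165 mm along x, foot 120 mm wide; the head (44 mm wide in y) runs 15 to 190 mm along x, underside 155 mm and top 205 mm above the bench; the ram hangs from it 36 mm along x, its tip 82 mm above the bench. Round base under the turret 100 mm diameter
- handle1 (a point): centre of the top of an upright handle pin of the turret: 14 mm diameter, top 66 mm above the bench, foot at 30 mm, joined inward to the turret by a 10 mm thick horizontal spoke whose top is 41 mm above the bench; it moves with the turret. At the start it lies 180 degrees counter-clockwise of the press's x axis
- handle2 (a point): centre of the top of an upright handle pin of the turret: 14 mm diameter, top 66 mm above the bench, foot at 30 mm, joined inward to the turret by a 10 mm thick horizontal spoke whose top is 41 mm above the bench; it moves with the turret. At the start it lies 252 degrees counter-clockwise of the press's x axis
- handle3 (a point): centre of the top of an upright handle pin of the turret: 14 mm diameter, top 66 mm above the bench, foot at 30 mm, joined inward to the turret by a 10 mm thick horizontal spoke whose top is 41 mm above the bench; it moves with the turret. At the start it lies 324 degrees counter-clockwise of the press's x axis
- handle4 (a point): centre of the top of an upright handle pin of the turret: 14 mm diameter, top 66 mm above the bench, foot at 30 mm, joined inward to the turret by a 10 mm thick horizontal spoke whose top is 41 mm above the bench; it moves with the turret. At the start it lies 36 degrees counter-clockwise of the press's x axis
- handle5 (a point): centre of the top of an upright handle pin of the turret: 14 mm diameter, top 66 mm above the bench, foot at 30 mm, joined inward to the turret by a 10 mm thick horizontal spoke whose top is 41 mm above the bench; it moves with the turret. At the start it lies 108 degrees counter-clockwise of the press's x axis
- board: low plywood board 240 x 100 x 8 mm (x, y, z), fixed, on one side of the press (left or right); origin at the centre of its underside; three thin black cross lines along its y, 70 mm apart along x, and one along x through its middle
- mark1 (a point): on the board's top (8 mm above the bench), where cross line 1 crosses the middle line; at -70 mm along the board's x
- mark2 (a point): on the board's top (8 mm above the bench), where cross line 2 crosses the middle line; at 0 mm along the board's x
- mark3 (a point): on the board's top (8 mm above the bench), where cross line 3 crosses the middle line; at 70 mm along the board's x
- block1: hardwood block 30 x 44 x 40 mm high (x, y, z), a small dark dot on its top; origin at the centre of its underside, y along its long side. The three blocks are alike. Starts on the bench between two of the turret's handles, in their swing
- block2: hardwood block 30 x 44 x 40 mm high (x, y, z), a small dark dot on its top; origin at the centre of its underside, y along its long side. The three blocks are alike. Starts on the bench between two others of the turret's handles, in their swing
- block3: hardwood block 30 x 44 x 40 mm high (x, y, z), a small dark dot on its top; origin at the centre of its underside, y along its long side. The three blocks are alike. Starts out of place on the board
- tray: aluminium tray 220 x 100 x 22 mm, fixed, on the other side of the press from the board; origin at the centre of its underside
- oil: bystander: amber bottle, 30 mm diameter, 62 mm high; origin at the centre of its underside
- weight: bystander: brass clock weight, 34 mm diameter, 68 mm high, standing; origin at the centre of its underside
- dome: bystander: glass clock dome on a round wooden foot, 116 mm diameter, 135 mm high; origin at the centre of its underside
- movement: bystander: brass clock movement, 80 x 68 x 42 mm; origin at the centre of its underside
- driver: bystander: small screwdriver lying on the bench beside the press column, 110 mm long, along its x
- loupe: bystander: black eye loupe in the tray, 36 mm diameter, 28 mm high
- tweezers: bystander: steel tweezers lying in the tray, about 140 mm long, 5 mm thick, along their x

How it is judged (in metres and radians):
On the way, in this order (a step that is already met when the one before it is completed fails the run):
1. the three blocks stand in the row, one on each mark, with the turret still in its first position (((horizontal distance between block1 and mark1 below 0.009 m and distance between block1 and mark1 below 0.01 m and angle between the y axis of block1 and the y axis of board, either way round below 0.15 rad and angle between block1's own z axis and vertical below 0.1 rad and linear speed of block1 below 0.02 m/s) or (horizontal distance between block2 and mark1 below 0.009 m and distance between block2 and mark1 below 0.01 m and angle between the y axis of block2 and the y axis of board, either way round below 0.15 rad and angle between block2's own z axis and vertical below 0.1 rad and linear speed of block2 below 0.02 m/s) or (horizontal distance between block3 and mark1 below 0.009 m and distance between block3 and mark1 below 0.01 m and angle between the y axis of block3 and the y axis of board, either way round below 0.15 rad and angle between block3's own z axis and vertical below 0.1 rad and linear speed of block3 below 0.02 m/s)) and ((horizontal distance between block1 and mark2 below 0.009 m and distance between block1 and mark2 below 0.01 m and angle between the y axis of block1 and the y axis of board, either way round below 0.15 rad and angle between block1's own z axis and vertical below 0.1 rad and linear speed of block1 below 0.02 m/s) or (horizontal distance between block2 and mark2 below 0.009 m and distance between block2 and mark2 below 0.01 m and angle between the y axis of block2 and the y axis of board, either way round below 0.15 rad and angle between block2's own z axis and vertical below 0.1 rad and linear speed of block2 below 0.02 m/s) or (horizontal distance between block3 and mark2 below 0.009 m and distance between block3 and mark2 below 0.01 m and angle between the y axis of block3 and the y axis of board, either way round below 0.15 rad and angle between block3's own z axis and vertical below 0.1 rad and linear speed of block3 below 0.02 m/s)) and ((horizontal distance between block1 and mark3 below 0.009 m and distance between block1 and mark3 below 0.01 m and angle between the y axis of block1 and the y axis of board, either way round below 0.15 rad and angle between block1's own z axis and vertical below 0.1 rad and linear speed of block1 below 0.02 m/s) or (horizontal distance between block2 and mark3 below 0.009 m and distance between block2 and mark3 below 0.01 m and angle between the y axis of block2 and the y axis of board, either way round below 0.15 rad and angle between block2's own z axis and vertical below 0.1 rad and linear speed of block2 below 0.02 m/s) or (horizontal distance between block3 and mark3 below 0.009 m and distance between block3 and mark3 below 0.01 m and angle between the y axis of block3 and the y axis of board, either way round below 0.15 rad and angle between block3's own z axis and vertical below 0.1 rad and linear speed of block3 below 0.02 m/s)) and value of joint turret below 0.4 rad), for 0.2 s.
2. the turret rests in its next click (value of joint turret between 1.187 and 1.327 rad and velocity of joint turret between -0.05 and 0.05 rad/s), for 0.2 s.
At the end, for the whole second after the job is handed in: one block upright and at rest on each of the three marks, its underside's centre within 9 mm of the mark and its long side within 0.15 rad of the cross line; the turret at rest one click (1.257 rad) counter-clockwise of its start, within 0.07 rad (all of step 2 and ((horizontal distance between block1 and mark1 below 0.009 m and distance between block1 and mark1 below 0.01 m and angle between the y axis of block1 and the y axis of board, either way round below 0.15 rad and angle between block1's own z axis and vertical below 0.1 rad and linear speed of block1 below 0.02 m/s) or (horizontal distance between block2 and mark1 below 0.009 m and distance between block2 and mark1 below 0.01 m and angle between the y axis of block2 and the y axis of board, either way round below 0.15 rad and angle between block2's own z axis and vertical below 0.1 rad and linear speed of block2 below 0.02 m/s) or (horizontal distance between block3 and mark1 below 0.009 m and distance between block3 and mark1 below 0.01 m and angle between the y axis of block3 and the y axis of board, either way round below 0.15 rad and angle between block3's own z axis and vertical below 0.1 rad and linear speed of block3 below 0.02 m/s)) and ((horizontal distance between block1 and mark2 below 0.009 m and distance between block1 and mark2 below 0.01 m and angle between the y axis of block1 and the y axis of board, either way round below 0.15 rad and angle between block1's own z axis and vertical below 0.1 rad and linear speed of block1 below 0.02 m/s) or (horizontal distance between block2 and mark2 below 0.009 m and distance between block2 and mark2 below 0.01 m and angle between the y axis of block2 and the y axis of board, either way round below 0.15 rad and angle between block2's own z axis and vertical below 0.1 rad and linear speed of block2 below 0.02 m/s) or (horizontal distance between block3 and mark2 below 0.009 m and distance between block3 and mark2 below 0.01 m and angle between the y axis of block3 and the y axis of board, either way round below 0.15 rad and angle between block3's own z axis and vertical below 0.1 rad and linear speed of block3 below 0.02 m/s)) and ((horizontal distance between block1 and mark3 below 0.009 m and distance between block1 and mark3 below 0.01 m and angle between the y axis of block1 and the y axis of board, either way round below 0.15 rad and angle between block1's own z axis and vertical below 0.1 rad and linear speed of block1 below 0.02 m/s) or (horizontal distance between block2 and mark3 below 0.009 m and distance between block2 and mark3 below 0.01 m and angle between the y axis of block2 and the y axis of board, either way round below 0.15 rad and angle between block2's own z axis and vertical below 0.1 rad and linear speed of block2 below 0.02 m/s) or (horizontal distance between block3 and mark3 below 0.009 m and distance between block3 and mark3 below 0.01 m and angle between the y axis of block3 and the y axis of board, either way round below 0.15 rad and angle between block3's own z axis and vertical below 0.1 rad and linear speed of block3 below 0.02 m/s))); the robot touches nothing.
It fails at once if the turret is turned past its next position (value of joint turret above 1.75 rad).
It fails at once if the turret is turned the wrong way (value of joint turret below -0.5 rad).
It fails at once if a bystander is pushed more than 30 mm from its place (distance of any of oil, weight, dome, movement, driver, loupe, tweezers from where it was at the start of the episode above 0.03 m).
It fails at once if the oil bottle, the weight or the dome is tipped over (angle between any of oil, weight, dome's own z axis and vertical above 0.5 rad).
It also fails if it takes over 72 s, if anything falls off the work surface, if the arm or the gripper's body presses on something with over 40 N, if the wrist force passes 120 N, or if a joint passes its speed limit or range.

## Working session

There is one attempt and no reset: what is moved stays moved. The work goes in short steps, Python scripts to look and compute and a shell command to move; the robot and the scene stay as the last step left them, time stands still between calls to the robot, and variables do not carry over. Pictures are saved under pics/ and viewed, at most 10 in all, crops included, and the job is handed in when it is done.

```bash
ls; mkdir -p pics; cat > h.py <<'E'
import numpy as np, cv2
from cell import bot
def cam(n):
    s=bot.get_state(); c=bot.read_camera(n)
    if n=="wrist":
        T=np.eye(4);T[:3,:3]=s["orientation"];T[:3,3]=s["ee_pos"];T=T@np.array(c["tool_from_camera"])
    else:
        T=np.eye(4);T[:3,:3]=c["orientation"];T[:3,3]=c["position"]
    c["T"]=T;c["f"]=192/np.tan(np.radians(c["vertical_fov"]/2));return c
def onplane(c,uv,z):
    uv=np.atleast_2d(uv).astype(float)
    d=np.c_[(uv[:,0]-c["cx"])/c["f"],(uv[:,1]-c["cy"])/c["f"],np.ones(len(uv))]@c["T"][:3,:3].T
    o=c["T"][:3,3];return o+d*((z-o[2])/d[:,2])[:,None]
def cloud(c):
    v,u=np.mgrid[:384,:512];r=c["range_z"]
    p=np.stack([(u-c["cx"])/c["f"]*r,(v-c["cy"])/c["f"]*r,r],-1)
    w=p@c["T"][:3,:3].T+c["T"][:3,3];w[r==0]=np.nan;return w
E
python3 - <<'E'
from h import *
for n in("scene","side","wrist"):
    c=cam(n);cv2.imwrite(f"pics/{n}0.png",c["frame"][:,:,::-1]);np.savez(f"{n}0.npz",**{k:np.array(v) for k,v in c.items()});print(n,c["T"].round(2),c["f"],c["cx"],c["cy"])
s=bot.get_state();print(s["ee_pos"],s["orientation"],s["clock"],bot.tcp_to_grasp)
a=[cv2.imread(f"pics/{n}0.png") for n in("scene","wrist")]
cv2.imwrite("pics/a.png",cv2.resize(a[0],(800,600)))
E
```

```text
pics
scene [[-8.00000e-02  5.40000e-01 -8.40000e-01  1.59059e+03]
 [ 1.00000e+00  5.00000e-02 -6.00000e-02  5.88200e+01]
 [ 1.00000e-02 -8.40000e-01 -5.40000e-01  7.64800e+02]
 [ 0.00000e+00  0.00000e+00  0.00000e+00  1.00000e+00]] 474.13338293678987 262.8495453494403 186.41839106593602
side [[ 9.8000e-01 -1.3000e-01  1.4000e-01  3.6076e+02]
 [-1.9000e-01 -6.9000e-01  7.0000e-01 -8.5383e+02]
 [ 1.0000e-02 -7.1000e-01 -7.0000e-01  9.4089e+02]
 [ 0.0000e+00  0.0000e+00  0.0000e+00  1.0000e+00]] 390.5148286179873 254.38276385395775 191.69505716528715
wrist [[ 3.2000e-01  9.0000e-01  2.9000e-01  1.2625e+02]
 [ 9.5000e-01 -3.1000e-01 -1.0000e-01  6.1736e+02]
 [-0.0000e+00  3.1000e-01 -9.5000e-01  3.7323e+02]
 [ 0.0000e+00  0.0000e+00  0.0000e+00  1.0000e+00]] 342.7182467106245 257.46984194566494 195.0397532841375
[201.72719359 591.39080955 230.86994224] [[-9.46434220e-01  3.22896517e-01 -3.25771305e-04]
 [ 3.22896672e-01  9.46433959e-01 -7.07508587e-04]
 [ 7.98689671e-05 -7.74800808e-04 -9.99999697e-01]] 0.15 18.700000000000003
```

View pics/a.png

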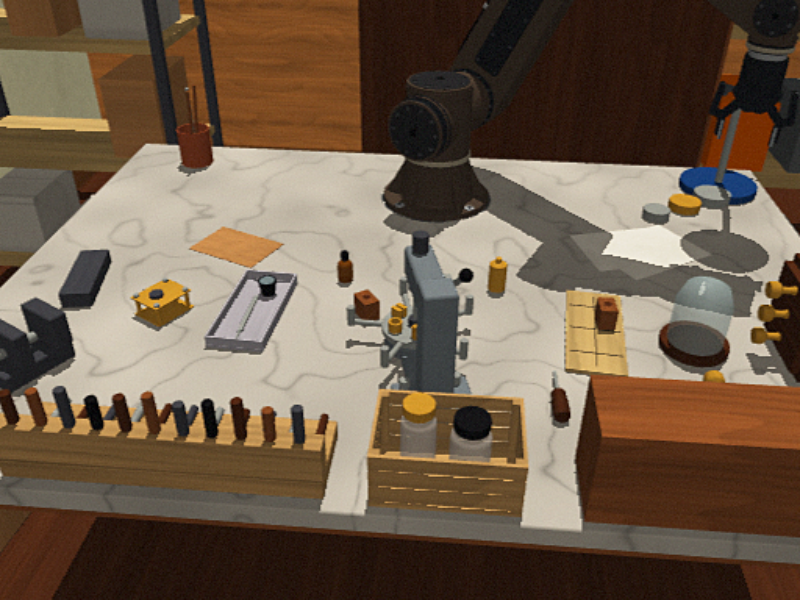

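View pics/side0.png

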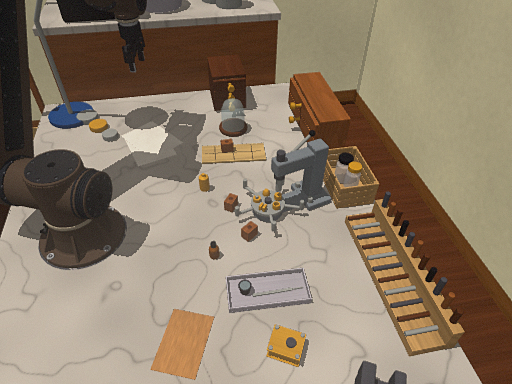

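The side view shows the blocks at about (231,202), (250,230) and (227,145), the last on the board at (234,153). The turret is at (268,203) and the press column is on the far side from the robot. Next I'll measure these.

```bash
cat >> h.py <<'E'
def blocktops(c,zr,roi,zt=None):
    """upper faces of brown blocks by height band and colour -> centre, size, long-side angle"""
    w=cloud(c);hsv=cv2.cvtColor(c["frame"],cv2.COLOR_RGB2HSV)
    m=(w[...,2]>zr[0])&(w[...,2]<zr[1])&(w[...,0]>roi[0])&(w[...,0]<roi[1])&(w[...,1]>roi[2])&(w[...,1]<roi[3])&((hsv[...,0]<14)|(hsv[...,0]>172))&(hsv[...,1]>90)
    n,l,st,ce=cv2.connectedComponentsWithStats(m.astype(np.uint8))
    out=[]
    for i in range(1,n):
        if st[i,4]<40: continue
        z=np.nanmedian(w[l==i][:,2]); v,u=np.nonzero(l==i)
        p=onplane(c,np.c_[u,v],zt or z)[:,:2].astype(np.float32)
        r=cv2.minAreaRect(p); b=cv2.boxPoints(r);e=[b[1]-b[0],b[2]-b[1]];e=max(e,key=np.linalg.norm)
        out.append((ce[i].round(),np.round(r[0],1),np.round(r[1],1),round(float(np.degrees(np.arctan2(e[1],e[0]))%180),1),round(float(z),1),st[i,4]))
    return out
E
python3 - <<'E'
from h import *
for n in("side","scene"):
    c=dict(np.load(f"{n}0.npz"));w=cloud(c);hsv=cv2.cvtColor(c["frame"],cv2.COLOR_RGB2HSV)
    print(n)
    for b in blocktops(c,(36,56),(400,950,-300,450)): print(b)
    pts={"side":[(231,199),(250,227),(227,141),(234,153),(268,196),(204,182),(214,250),(270,290),(245,184)],"scene":[(390,218),(594//1,0)]}[n]
    for u,v in pts: print((u,v),w[v,u].round(),hsv[v,u])
    # board: pixels with z 5..12
    m=(w[...,2]>4)&(w[...,2]<13)&(hsv[...,1]>70)&(hsv[...,0]>8)&(hsv[...,0]<30)
    k,l,st,ce=cv2.connectedComponentsWithStats(m.astype(np.uint8))
    for i in range(1,k):
        if st[i,4]>80:
            v,u=np.nonzero(l==i);p=onplane(c,np.c_[u,v],8)[:,:2].astype(np.float32);print("brd",ce[i].round(),st[i,4],cv2.minAreaRect(p))
# zoom
a=cv2.imread("pics/side0.png")[100:300,150:350];cv2.imwrite("pics/b.png",cv2.resize(a,(600,600),interpolation=cv2.INTER_CUBIC))
E
```

```text
side
(array([226., 142.]), array([493.3, 317.6]), array([43. , 41.2]), 82.4, 47.0, np.int32(76))
(array([336., 143.]), array([899.1, 241.1]), array([26.9, 77.2]), 179.6, 46.1, np.int32(67))
(array([231., 199.]), array([464.1,  28.5]), array([47.4, 31.7]), 57.5, 40.2, np.int32(96))
(array([361., 216.]), array([ 851.4, -120.8]), array([86.1, 12. ]), 0.2, 40.6, np.int32(75))
(array([249., 227.]), array([ 500.8, -101.9]), array([45.1, 31.3]), 35.2, 40.6, np.int32(116))
(array([376., 245.]), array([ 851. , -234.9]), array([12.9, 86.4]), 179.8, 40.5, np.int32(92))
(231, 199) [466.  26.  41.] [ 10 131 109]
(250, 227) [ 504. -101.   41.] [ 10 117  94]
(227, 141) [496. 323.  49.] [ 10 144  99]
(234, 153) [518. 299.   8.] [ 18 118 210]
(268, 196) [586.  16.  43.] [ 26  12 143]
(204, 182) [388. 121.  43.] [ 18 142 122]
(214, 250) [ 387. -165.   39.] [ 14 148 134]
(270, 290) [ 522. -301.    4.] [172  18 159]
(245, 184) [521.  77.  51.] [11 30 93]
brd [184.  51.] 85 ((393.2813720703125, 1205.5399169921875), (38.83806228637695, 281.8580017089844), 87.64706420898438)
brd [233. 153.] 970 ((515.78399
[... 187 characters left out ...]
 0.037632446736097336)
brd [418. 345.] 121 ((850.8464965820312, -525.6219482421875), (69.1297836303711, 144.35145568847656), 55.74234390258789)
scene
(array([234., 190.]), array([506.8, -98. ]), array([49.2, 31.2]), 35.4, 40.4, np.int32(107))
(array([388., 196.]), array([505.5, 321.7]), array([63.4, 33.6]), 0.5, 47.5, np.int32(133))
(array([206., 271.]), array([ 831.3, -117.2]), array([38.6, 10.7]), 0.1, 41.5, np.int32(62))
(array([427., 319.]), array([924.8, 322.8]), array([238.4, 111.3]), 63.4, 46.1, np.int32(819))
(390, 218) [550. 327.   8.] [ 19 129 202]Traceback (most recent call last):
  File "<stdin>", line 7, in <module>
IndexError: index 594 is out of bounds for axis 1 with size 512
```

```bash
python3 -m jog '[[-0.91,-0.91,-0.05,-0.42,1],[-0.91,-0.91,-0.05,-0.42,1],[-0.91,-0.91,-0.05,-0.42,1],[-0.91,-0.91,-0.05,-0.42,1],[-0.91,-0.91,-0.05,-0.42,1],[-0.91,-0.91,-0.05,-0.42,1],[-0.91,-0.91,-0.05,-0.42,1],[-0.91,-0.91,-0.05,-0.42,1],[-0.91,-0.91,-0.05,-0.42,1],[-0.91,-0.91,-0.05,-0.42,1]]'; python3 -m jog '[[0,0,0,0,1],[0,0,0,0,1],[0,0,0,0,1]]'
python3 - <<'E'
from h import *
c=cam("wrist");np.savez("w1.npz",**{k:np.array(v) for k,v in c.items()})
s=bot.get_state();print(s["ee_pos"],s["orientation"],s["joints"])
cv2.imwrite("pics/w1.png",cv2.resize(c["frame"][:,:,::-1],(800,600)))
for b in blocktops(c,(36,56),(350,700,-300,450)): print(b)
E
```

```text
clock: 1.4
ee_pos: [428.8, 129.1, 251.2]
orientation: [[-1.0, 0.001, -0.0], [0.001, 1.0, 0.0], [0.0, 0.0, -1.0]]
wrist_force: [-0.5, 1.1, -0.1]
grip_width: 1.0
grip_force: 0.0
clock: 1.78
ee_pos: [428.4, 130.3, 251.3]
orientation: [[-1.0, -0.003, 0.0], [-0.003, 1.0, 0.0], [-0.0, 0.0, -1.0]]
wrist_force: [-0.6, -0.6, -0.6]
grip_width: 1.003
grip_force: 0.0
[428.49195648 130.14476159 251.30709803] [[-9.99997313e-01 -2.31837112e-03  5.67846107e-06]
 [-2.31837042e-03  9.99997305e-01  1.20287679e-04]
 [-5.95731725e-06  1.20274191e-04 -9.99999993e-01]] [ 8.42885407e+00  1.22659719e+01  1.11379839e+02  8.13227949e-03
  5.63528575e+01 -8.17084847e+01]
(array([167., 194.]), array([463.7,  33.1]), array([43. , 30.1]), 54.5, 39.8, np.int32(1018))
(array([434., 221.]), array([491.3, 321.7]), array([47.1, 35.2]), 3.0, 48.0, np.int32(1105))
(array([ 54., 225.]), array([500.4, -96.2]), array([43. , 31.8]), 36.0, 39.7, np.int32(997))
```

View pics/w1.png

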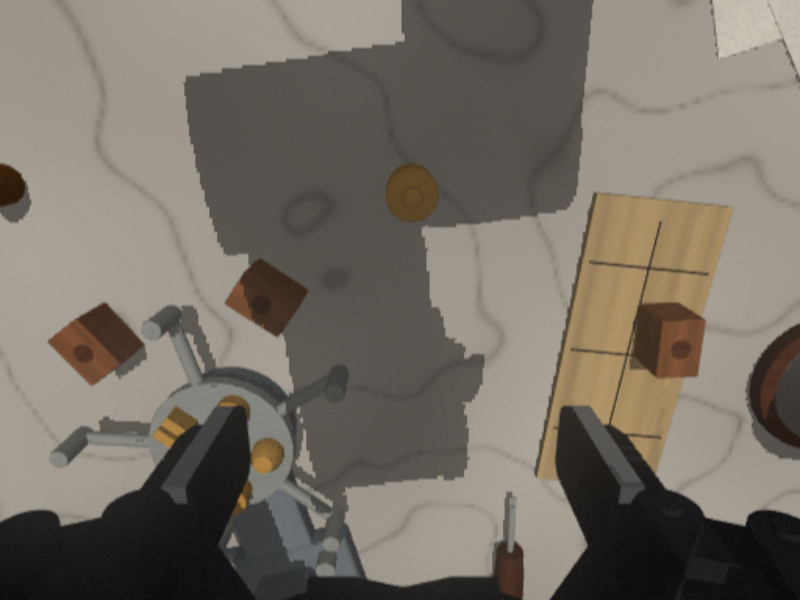

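The wrist picture (800 px scale) shows block A at (267,297), block B at (97,343), block C on the board at (670,340), and the turret disc at (225,440). The handle tops are at about (160,320), (335,378), (70,450) and (330,545). The board crossings are at about (648,267), (633,355) and (615,433). Next I'll measure the marks, turret and handles.

```bash
python3 - <<'E'
from h import *
c=dict(np.load("w1.npz"));w=cloud(c);g=cv2.cvtColor(c["frame"],cv2.COLOR_RGB2GRAY);hsv=cv2.cvtColor(c["frame"],cv2.COLOR_RGB2HSV)
m=((w[...,2]>4)&(w[...,2]<13)&(w[...,1]>200)&(w[...,0]<640)).astype(np.uint8)
m=cv2.morphologyEx(m,cv2.MORPH_OPEN,np.ones((3,3)))
k,l,st,ce=cv2.connectedComponentsWithStats(m);i=1+np.argmax(st[1:,4]);m=(l==i).astype(np.uint8)
v,u=np.nonzero(m);p=onplane(c,np.c_[u,v],8)[:,:2].astype(np.float32);print("board",st[i],cv2.minAreaRect(p),np.median(w[l==i][:,2]))
mm=cv2.erode(m,np.ones((5,5)))
bh=cv2.morphologyEx(g,cv2.MORPH_BLACKHAT,np.ones((7,7)))
d=((bh>35)&(mm>0)).astype(np.uint8)*255
L=cv2.HoughLinesP(d,1,np.pi/180,18,minLineLength=18,maxLineGap=5)
for x in L[:,0]:
    a,b=onplane(c,[x[:2],x[2:]],8)[:,:2];e=b-a;print(x,a.round(1),b.round(1),round(np.degrees(np.arctan2(e[1],e[0]))%180,1),round(np.linalg.norm(e)))
print("handles")
m=((w[...,2]>58)&(w[...,2]<72)&(w[...,0]>400)&(w[...,0]<720)&(w[...,1]<200)&(w[...,1]>-200)).astype(np.uint8)
k,l,st,ce=cv2.connectedComponentsWithStats(m)
for i in range(1,k):
    if st[i,4]>15:
        v,u=np.nonzero(l==i);p=onplane(c,np.c_[u,v],66)[:,:2];print(ce[i].round(),st[i,4],np.median(p,0).round(1),np.ptp(p,0).round(),np.median(w[l==i][:,2]).round(1))
m=((w[...,2]>39)&(w[...,2]<45)&(w[...,0]>480)&(w[...,0]<700)&(w[...,1]<90)&(w[...,1]>-90)&(hsv[...,1]<70)).astype(np.uint8)
m=cv2.morphologyEx(m,cv2.MORPH_OPEN,np.ones((9,9)))
k,l,st,ce=cv2.connectedComponentsWithStats(m)
for i in range(1,k):
    if st[i,4]>200:
        v,u=np.nonzero(l==i);p=onplane(c,np.c_[u,v],42)[:,:2].astype(np.float32);print("disc",ce[i],st[i,4],cv2.minEnclosingCircle(p))
# block C top face, edges
print(blocktops(c,(43,56),(350,700,200,450),48)); print(blocktops(c,(37,43),(350,700,-300,150),40))
np.set_printoptions(linewidth=200)
E
```

```text
board [  343   124   126   184 11270] ((515.0991821289062, 305.30328369140625), (101.37566375732422, 239.85647583007812), 84.37081909179688) 8.101187921271276
[391 268 404 214] [572.4 301.3] [498.7 307.8] 175.0 74
[382 168 453 175] [441.8 274.6] [449.9 358.2] 84.5 84
[409 193 420 152] [472.1 310.1] [423.  315.7] 173.5 49
[409 192 419 152] [470.8 309.9] [423.  314.6] 174.4 48
[365 223 403 227] [510.6 261.9] [515.7 308.9] 83.7 47
[390 269 398 236] [573.9 300.2] [527.8 304.4] 174.8 46
handles
[ 98. 210.] 177 [472.6 -32. ] [15. 17.] 65.3
[214. 251.] 149 [518.8  84.7] [15. 13.] 65.3
[110. 273.] 101 [545.7 -28.7] [14. 17.] 59.5
[104. 280.] 88 [554.4 -36.7] [14. 14.] 59.8
[ 39. 292.] 166 [ 570.5 -111.2] [17. 18.] 64.8
[168. 297.] 134 [576.   31.7] [14. 16.] 60.3
[153. 323.] 78 [611.5  12.2] [18. 12.] 59.5
[212. 346.] 133 [643.1  77.6] [19. 13.] 65.1
disc [127.65354331 255.12401575] 508 ((534.132080078125, -17.623191833496094), 19.741127014160156)
disc [168.45351474 266.58730159] 441 ((551.7119750976562, 26.2193603515625), 17.771678924560547)
disc [170.12635379 309.44043321] 277 ((611.074462890625, 26.29262351989746), 16.354759216308594)
[(array([435., 222.]), array([492.6, 323.5]), array([44.4, 31.8]), 3.0, 48.1, np.int32(1029))]
[(array([167., 194.]), array([463.7,  33.1]), array([43. , 29.9]), 54.4, 39.8, np.int32(1005)), (array([ 54., 225.]), array([500.3, -96.1]), array([43. , 31.4]), 36.0, 39.7, np.int32(971))]
```

```bash
python3 -m jog '[[-0.16,0.477,0.25,-0.067,0.4],[-0.16,0.477,0.35,-0.067,0.4],[-0.16,0.477,0.38,-0.067,0.4],[-0.16,0.477,0.38,-0.067,0.4],[-0.16,0.477,0.38,-0.067,0.4],[-0.16,0.477,0.38,-0.067,0.4],[-0.16,0.477,0.38,-0.067,0.4]]'
python3 - <<'E'
from h import *
c=cam("wrist");s=bot.get_state();print(s["ee_pos"],s["joints"])
cv2.imwrite("pics/w2.png",c["frame"][:,:,::-1])
for b in blocktops(c,(43,56),(400,600,230,400),48): print(b)
E
```

```text
clock: 2.7
ee_pos: [492.8, 319.8, 100.7]
orientation: [[-0.999, -0.053, 0.002], [-0.053, 0.999, 0.001], [-0.002, 0.001, -1.0]]
wrist_force: [-1.5, -0.1, -1.2]
grip_width: 0.702
grip_force: 0.0
[492.84614239 319.76762695 100.76089754] [ 2.65355353e+01  3.41728954e+01  1.01970973e+02  6.85212398e-04
  4.37434356e+01 -6.64928691e+01]
(array([265., 219.]), array([493. , 324.9]), array([43.7, 29.5]), 3.0, 47.9, np.int32(3159))
```

View pics/w2.png

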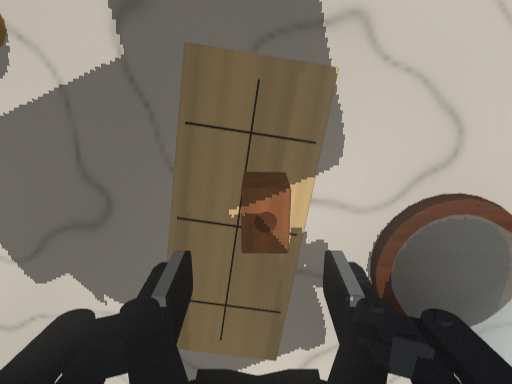

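The block is between the fingers: its top is at (265,219) and the fingers are at x≈178 and 338. The dome is clear on the right. Descending to grip.

```bash
python3 -m jog '[[0,0.008,0.11,0,0.4],[0,0.008,0.2,0,0.4],[0,0.008,0.22,0,0.4],[0,0.008,0.22,0,0.4],[0,0.008,0.22,0,-1],[0,0.008,0.22,0,-1],[0,0.008,0.22,0,-1],[0,0.008,0.22,0,-1],[0,0.008,0.22,0,-1],[0,0.008,0.22,0,-1]]' 40
python3 -m jog '[[0,0,-0.1,0,-1],[0,0,-0.2,0,-1],[0,0,-0.22,0,-1],[0,0,-0.22,0,-1],[0,0,-0.22,0,-1]]'
python3 - <<'E'
from h import *
c=cam("wrist");s=bot.get_state();R=np.array(s["orientation"]);p=s["ee_pos"]
w=cloud(c);t=(w-p)@R
hsv=cv2.cvtColor(c["frame"],cv2.COLOR_RGB2HSV)
m=(np.abs(t[...,0])<40)&(np.abs(t[...,1])<13)&(t[...,2]>-60)&(t[...,2]<10)&((hsv[...,0]<14)|(hsv[...,0]>172))&(hsv[...,1]>90)
q=t[m];print(p,s["grip_width"],len(q));z=np.percentile(q[:,2],[2,10,30,50,98]);print(z)
top=q[np.abs(q[:,2]-np.percentile(q[:,2],20))<3];print("top tool x,y,z",np.percentile(top,[1,50,99],0).round(1))
cv2.imwrite("pics/w3.png",c["frame"][:,:,::-1])
E
```

```text
clock: 4.0
ee_pos: [493.0, 323.8, 12.8]
orientation: [[-0.999, -0.054, 0.002], [-0.054, 0.999, 0.001], [-0.002, 0.001, -1.0]]
wrist_force: [-0.9, -0.9, 6.6]
grip_width: 0.347
grip_force: 40.2
clock: 4.62
ee_pos: [491.9, 323.3, 98.3]
orientation: [[-0.999, -0.054, -0.001], [-0.054, 0.999, -0.001], [0.001, -0.001, -1.0]]
wrist_force: [0.6, -0.7, -1.2]
grip_width: 0.349
grip_force: 39.7
[491.97108945 323.35134812  98.2117721 ] 0.3426015196624785 9460
[-36.22818031 -35.76757004 -35.27603681 -34.87780262  -0.36254022]
top tool x,y,z [[-21.7 -12.8 -36.4]
 [  1.8  -0.  -35.1]
 [ 20.7  12.8 -33.1]]
```

View pics/w3.png

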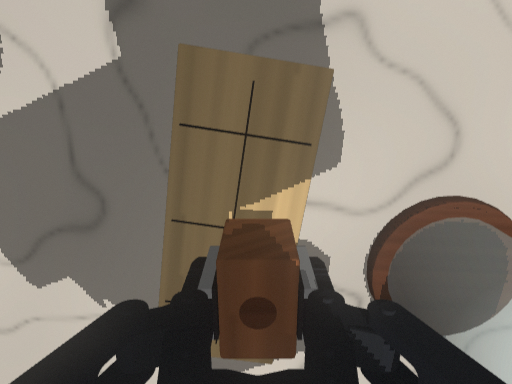

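```bash
python3 -m jog '[[-0.056,-0.046,0,1,-1],[-0.056,-0.046,0,1,-1],[-0.056,-0.046,0,1,-1],[-0.056,-0.046,0,1,-1],[-0.056,-0.046,0,1,-1]]' | head -3
python3 -m jog '[[0,0,0,1,-1],[0,0,0,1,-1],[0,0,0,1,-1],[0,0,0,1,-1],[0,0,0,1,-1]]' | head -3
python3 -m jog '[[0,0,0,0.19,-1],[0,0,0,0.19,-1],[0,0,0,0.19,-1],[0,0,0,0.19,-1]]'; python3 -c "
from h import *
print(bot.get_state()['joints'])
c=cam('wrist');w=cloud(c);s=bot.get_state();t=(w-s['ee_pos'])@np.array(s['orientation'])
g=cv2.cvtColor(c['frame'],cv2.COLOR_RGB2GRAY);m=((w[...,2]>4)&(w[...,2]<13)).astype(np.uint8)
bh=cv2.morphologyEx(g,cv2.MORPH_BLACKHAT,np.ones((9,9)));d=((bh>30)&(cv2.erode(m,np.ones((5,5)))>0)).astype(np.uint8)*255
L=cv2.HoughLinesP(d,1,np.pi/180,25,minLineLength=25,maxLineGap=5)
for x in L[:,0]:
    a,b=onplane(c,[x[:2],x[2:]],8)[:,:2];e=b-a;print(x,a.round(1),b.round(1),round(np.degrees(np.arctan2(e[1],e[0]))%180,1))
"
```

```text
clock: 5.3
ee_pos: [515.5, 306.2, 98.3]
orientation: [[-0.744, 0.669, -0.001], [0.669, 0.744, -0.001], [0.001, -0.001, -1.0]]
clock: 5.92
ee_pos: [515.6, 306.4, 98.8]
orientation: [[-0.056, 0.998, -0.001], [0.998, 0.056, -0.0], [-0.0, -0.001, -1.0]]
clock: 6.42
ee_pos: [515.7, 306.4, 99.3]
orientation: [[0.093, 0.996, 0.0], [0.996, -0.093, 0.0], [0.0, 0.0, -1.0]]
wrist_force: [-0.6, 0.3, -0.0]
grip_width: 0.348
grip_force: 39.7
[2.44071267e+01 3.51118294e+01 1.00139321e+02 2.32995954e-03
 4.47465165e+01 2.97142288e+01]
[348 251 360 139] [580.5 259.3] [589.5 343.6] 83.9
[112 200 304 200] [411.4 315.9] [549.3 303.2] 174.7
[238 201 401 201] [501.8 306.8] [618.9 296. ] 174.7
[154 138 164 250] [449.9 357.2] [441.7 272.9] 84.5
[258 138 258 178] [520.4 350.6] [517.8 322.6] 84.7
[349 256 361 140] [581.2 255. ] [590.1 342.8] 84.2
[257 216 257 138] [514.4 294. ] [519.7 350.7] 84.7
[256 216 256 139] [513.7 294. ] [518.9 350.1] 84.6
[159 178 162 218] [448.2 329. ] [444.9 298.8] 83.7
[112 199 159 199] [411.6 316.7] [445.3 313.5] 174.7
[157 176 160 218] [447.  330.6] [443.4 298.9] 83.5
[353 200 359 140] [584.5 299.9] [588.8 343. ] 84.3
```

```bash
python3 -m jog '[[0,0,0.1,0,-1],[0,0,0.18,0,-1],[0,0,0.214,0,-1],[0,0,0.214,0,-1],[0,0,0.214,0,-1],[0,0,0.214,0,0.3],[0,0,0.214,0,0.3],[0,0,0.214,0,0.3]]'
python3 -m jog '[[0,0,-0.05,0,0.3],[0,0,-0.2,0,0.3],[0,0,-0.2,0,0.3],[0,0,-0.2,0,0.3]]'
python3 -c "
from h import *
c=cam('wrist')
for b in blocktops(c,(43,56),(400,600,230,400),48): print(b)"
```

```text
clock: 7.48
ee_pos: [515.8, 306.4, 13.9]
orientation: [[0.095, 0.995, 0.0], [0.995, -0.095, 0.0], [0.0, 0.0, -1.0]]
wrist_force: [-0.6, -0.1, 0.4]
grip_width: 0.649
grip_force: 0.0
clock: 7.98
ee_pos: [515.5, 306.3, 93.5]
orientation: [[0.095, 0.995, -0.0], [0.995, -0.095, 0.0], [0.0, -0.0, -1.0]]
wrist_force: [-0.2, 0.1, -0.1]
grip_width: 0.651
grip_force: 0.0
(array([259., 223.]), array([516.6, 306.6]), array([44.9, 29.4]), 84.7, 47.8, np.int32(3340))
```

```bash
python3 -m jog '[[-0.1,0,-0.12,0.67,0.4],[-0.3,-0.03,-0.12,0.67,0.4],[-0.692,-0.064,-0.12,0.67,0.4],[-0.692,-0.064,-0.12,0.67,0.4],[-0.692,-0.064,-0.1,0.67,0.4],[-0.692,-0.064,-0.09,0.67,0.4],[-0.692,-0.064,-0.09,0.67,0.4],[-0.692,-0.064,-0.09,0.67,0.4],[-0.692,-0.064,-0.09,0.67,0.4]]'
python3 -c "
from h import *
c=cam('wrist');cv2.imwrite('pics/w4.png',c['frame'][:,:,::-1])
for b in blocktops(c,(36,43),(350,600,-230,100),40): print(b)"
```

```text
clock: 9.15
ee_pos: [464.0, 34.2, 129.7]
orientation: [[0.581, 0.814, 0.0], [0.814, -0.581, 0.0], [0.0, 0.0, -1.0]]
wrist_force: [0.3, -0.2, 0.3]
grip_width: 0.703
grip_force: 0.0
(array([260., 200.]), array([465.1,  32.8]), array([43.3, 29.6]), 54.6, 39.9, np.int32(2353))
(array([398., 292.]), array([507.1, -92.1]), array([31.3, 31.9]), 126.0, 39.7, np.int32(1114))
```

View pics/w4.png

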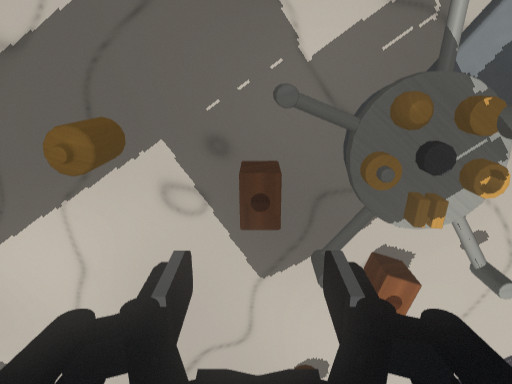

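The block is centred at (260,200) and square to the fingers, and handle 1 at (320,265) is clear of the finger paths. Gripping it and lifting straight up.

```bash
python3 -m jog '[[-0.001,0.004,0.12,0,0.4],[-0.001,0.004,0.24,0,0.4],[-0.001,0.004,0.312,0,0.4],[-0.001,0.004,0.312,0,0.4],[-0.001,0.004,0.312,0,-1],[-0.001,0.004,0.312,0,-1],[-0.001,0.004,0.312,0,-1],[-0.001,0.004,0.312,0,-1],[-0.001,0.004,0.312,0,-1]]' 40
python3 -m jog '[[0,0,-0.12,0,-1],[0,0,-0.25,0,-1],[0,0,-0.35,0,-1],[0,0,-0.35,0,-1]]'
```

```text
clock: 10.32
ee_pos: [465.6, 32.1, 6.2]
orientation: [[0.582, 0.813, 0.003], [0.813, -0.582, -0.0], [0.001, 0.002, -1.0]]
wrist_force: [-0.2, 1.4, 8.3]
grip_width: 0.347
grip_force: 40.3
clock: 10.82
ee_pos: [466.0, 32.0, 148.2]
orientation: [[0.582, 0.813, 0.007], [0.813, -0.582, -0.0], [0.004, 0.006, -1.0]]
wrist_force: [-0.2, -0.8, -0.5]
grip_width: 0.344
grip_force: 39.7
```

```bash
python3 -m jog '[[0.541,-0.45,0,-0.67,-1],[0.541,-0.45,0,-0.67,-1],[0.541,-0.45,0,-0.67,-1],[0.541,-0.45,0,-0.67,-1],[0.541,-0.45,0,-0.67,-1],[0.541,-0.45,0,-0.67,-1],[0.541,-0.45,0.1,-0.67,-1],[0.541,-0.45,0.13,-0.67,-1],[0.541,-0.45,0.13,-0.67,-1],[0.541,-0.45,0.13,-0.67,-1]]'
python3 -c "
from h import *
c=cam('wrist');s=bot.get_state();R=np.array(s['orientation']);p=s['ee_pos'];w=cloud(c);t=(w-p)@R
hsv=cv2.cvtColor(c['frame'],cv2.COLOR_RGB2HSV)
m=(np.abs(t[...,0])<40)&(np.abs(t[...,1])<13)&(t[...,2]>-60)&(t[...,2]<-25)&((hsv[...,0]<14)|(hsv[...,0]>172))&(hsv[...,1]>90)
print(p,np.degrees(np.arctan2(R[1,1],R[0,1])),np.percentile(t[m],[1,50,99],0).round(1))"
```

```text
clock: 12.08
ee_pos: [445.2, 312.6, 93.8]
orientation: [[0.096, 0.995, 0.001], [0.995, -0.096, 0.001], [0.001, 0.001, -1.0]]
wrist_force: [-0.3, 0.3, -0.5]
grip_width: 0.343
grip_force: 39.8
[445.17053539 312.73004501  93.91856108] -5.4960585410744835 [[-21.3 -12.7 -34.7]
 [  3.7   0.1 -33.4]
 [ 21.4  12.7 -26. ]]
```

```bash
python3 -m jog '[[0,0,0.1,0,-1],[0,0,0.17,0,-1],[0,0,0.199,0,-1],[0,0,0.199,0,-1],[0,0,0.199,0,-1],[0,0,0.199,0,0.3],[0,0,0.199,0,0.3],[0,0,0.199,0,0.3]]'
python3 -m jog '[[0,0,-0.05,0,0.3],[0,0,-0.2,0,0.3],[0,0,-0.25,0,0.3],[0,0,-0.25,0,0.3]]'
python3 -c "
from h import *
c=cam('wrist')
for b in blocktops(c,(43,56),(400,600,230,400),48): print(b)"
```

```text
clock: 13.12
ee_pos: [444.7, 312.8, 13.4]
orientation: [[0.095, 0.995, 0.0], [0.995, -0.095, 0.0], [0.0, 0.0, -1.0]]
wrist_force: [-0.6, 0.8, 0.3]
grip_width: 0.653
grip_force: 0.0
clock: 13.62
ee_pos: [445.1, 313.1, 114.7]
orientation: [[0.095, 0.995, 0.003], [0.995, -0.095, 0.002], [0.002, 0.003, -1.0]]
wrist_force: [0.7, -0.2, -0.9]
grip_width: 0.65
grip_force: 0.0
(array([365., 211.]), array([515.6, 306.5]), array([44.6, 30.7]), 84.5, 47.8, np.int32(2881))
(array([257., 211.]), array([445.4, 312.9]), array([43.9, 29.5]), 84.5, 47.8, np.int32(2753))
```

```bash
python3 -m jog '[[-1,0.235,-0.1,1,0.4],[-1,0.235,-0.1,1,0.4],[-1,0.235,-0.1,1,0.4],[-1,0.235,-0.1,1,0.4],[-1,0.235,-0.1,1,0.4],[-1,0.235,-0.1,1,0.4],[-1,0.235,-0.038,1,0.4],[-1,0.235,-0.038,1,0.4],[-1,0.235,-0.038,1,0.4],[-1,0.235,-0.038,1,0.4]]'
python3 -m jog '[[0,0,0,0.08,0.4],[0,0,0,0.08,0.4],[0,0,0,0.08,0.4]]'
python3 -c "
from h import *
c=cam('wrist');cv2.imwrite('pics/w5.png',c['frame'][:,:,::-1]);print(bot.get_state()['joints'])
for b in blocktops(c,(36,43),(350,600,-230,100),40): print(b)"
```

```text
clock: 14.92
ee_pos: [500.0, -93.3, 128.4]
orientation: [[0.77, 0.638, -0.0], [0.638, -0.77, 0.0], [-0.0, -0.0, -1.0]]
wrist_force: [0.1, 0.5, -1.3]
grip_width: 0.7
grip_force: 0.0
clock: 15.3
ee_pos: [500.2, -93.8, 128.7]
orientation: [[0.808, 0.588, 0.0], [0.589, -0.808, -0.0], [0.0, 0.0, -1.0]]
wrist_force: [0.6, -0.4, 0.1]
grip_width: 0.698
grip_force: 0.0
[-1.80818418e+01  2.68155659e+01  1.11728408e+02  8.42845912e-03
  4.14415684e+01  3.58862393e+01]
(array([264., 200.]), array([502.6, -97.5]), array([43.1, 29.5]), 36.1, 39.9, np.int32(2309))
(array([237., 340.]), array([ 390.5, -152.3]), array([24. , 27.3]), 122.7, 40.1, np.int32(431))
```

View pics/w5.png

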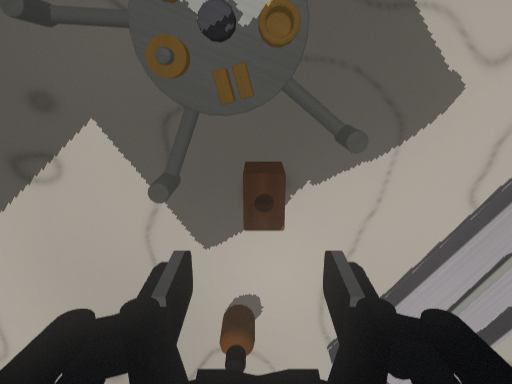

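Block B is at (264,200), square to the fingers, with the handles at (160,188) and (352,140) clear. Gripping it.

```bash
python3 -m jog '[[0,0.011,0.12,0,0.4],[0,0.011,0.24,0,0.4],[0,0.011,0.307,0,0.4],[0,0.011,0.307,0,0.4],[0,0.011,0.307,0,-1],[0,0.011,0.307,0,-1],[0,0.011,0.307,0,-1],[0,0.011,0.307,0,-1],[0,0.011,0.307,0,-1]]' 40
python3 -m jog '[[0,0,-0.12,0,-1],[0,0,-0.25,0,-1],[0,0,-0.35,0,-1],[0,0,-0.35,0,-1]]'
```

```text
clock: 16.48
ee_pos: [503.3, -98.0, 7.0]
orientation: [[0.81, 0.587, 0.002], [0.587, -0.81, -0.001], [0.001, 0.002, -1.0]]
wrist_force: [-0.0, 1.1, 8.1]
grip_width: 0.345
grip_force: 40.5
clock: 16.98
ee_pos: [503.7, -98.2, 149.1]
orientation: [[0.81, 0.587, 0.006], [0.587, -0.81, -0.002], [0.004, 0.005, -1.0]]
wrist_force: [0.4, -0.2, -1.5]
grip_width: 0.347
grip_force: 39.9
```

```bash
python3 -m jog '[[0.275,-0.567,0,-1,-1],[0.275,-0.567,0,-1,-1],[0.275,-0.567,0,-1,-1],[0.275,-0.567,0,-1,-1],[0.275,-0.567,0,-1,-1],[0.275,-0.567,0,-1,-1]]'
```

```text
clock: 17.73
ee_pos: [458.4, 150.3, 145.3]
orientation: [[0.158, 0.987, -0.001], [0.987, -0.158, -0.0], [-0.0, -0.001, -1.0]]
wrist_force: [0.2, -1.6, -1.4]
grip_width: 0.347
grip_force: 40.0
```

```bash
python3 -m jog '[[0.418,0.253,0,-0.082,-1],[0.418,0.253,0,-0.082,-1],[0.418,0.253,0,-0.082,-1],[0.418,0.253,0,-0.082,-1],[0.418,0.253,0.1,-0.082,-1],[0.418,0.253,0.13,-0.082,-1],[0.418,0.253,0.13,-0.082,-1],[0.418,0.253,0.13,-0.082,-1]]'
python3 -c "
from h import *
c=cam('wrist');s=bot.get_state();R=np.array(s['orientation']);p=s['ee_pos'];w=cloud(c);t=(w-p)@R
hsv=cv2.cvtColor(c['frame'],cv2.COLOR_RGB2HSV)
m=(np.abs(t[...,0])<40)&(np.abs(t[...,1])<13)&(t[...,2]>-60)&(t[...,2]<-25)&((hsv[...,0]<14)|(hsv[...,0]>172))&(hsv[...,1]>90)
print(p,np.degrees(np.arctan2(R[1,1],R[0,1])),np.percentile(t[m],[1,50,99],0).round(1))"
```

```text
clock: 18.73
ee_pos: [585.6, 299.0, 95.0]
orientation: [[0.095, 0.995, 0.001], [0.995, -0.095, 0.001], [0.001, 0.001, -1.0]]
wrist_force: [-0.3, -0.8, -0.7]
grip_width: 0.347
grip_force: 40.0
[585.54561295 299.19637273  95.10267662] -5.425517872293013 [[-22.1 -12.7 -33.9]
 [  2.6   0.1 -32.6]
 [ 20.4  12.7 -25.8]]
```

```bash
python3 -m jog '[[0,0,0.1,0,-1],[0,0,0.17,0,-1],[0,0,0.2,0,-1],[0,0,0.2,0,-1],[0,0,0.2,0,-1],[0,0,0.2,0,0.3],[0,0,0.2,0,0.3],[0,0,0.2,0,0.3]]'
python3 -m jog '[[0,0,-0.05,0,0.3],[0,0,-0.2,0,0.3],[0,0,-0.35,0,0.3],[0,0,-0.4,0,0.3],[0,0,-0.4,0,0.3],[0,0,-0.4,0,0.3]]'
python3 - <<'E'
from h import *
c=cam('wrist')
for b in blocktops(c,(43,56),(400,640,230,400),48): print(b)
# turret from earlier handle measurements
from scipy.optimize import least_squares
H=np.array([[472.6,-32],[570.5,-111.2],[643.1,77.6],[518.8,84.7]]);k=np.radians([180,252,36,108])
f=lambda p:(np.c_[p[0]+108*np.cos(k+p[2]),p[1]+108*np.sin(k+p[2])]-H).ravel()
r=least_squares(f,[577,-7,.23]);print(r.x,np.degrees(r.x[2]),r.fun.round(1))
for d in (0,72):
  for n,a in zip("12345",(180,252,324,36,108)):
    a=np.radians(a+d)+r.x[2];print(d,n,(r.x[:2]+108*np.array([np.cos(a),np.sin(a)])).round())
print(bot.get_state()['ee_pos'])
E
```

```text
clock: 19.77
ee_pos: [585.0, 299.5, 13.9]
orientation: [[0.094, 0.996, 0.0], [0.996, -0.094, 0.0], [0.0, 0.0, -1.0]]
wrist_force: [-0.4, -0.9, -0.1]
grip_width: 0.649
grip_force: 0.0
clock: 20.52
ee_pos: [584.5, 299.2, 173.0]
orientation: [[0.094, 0.996, -0.001], [0.996, -0.094, -0.0], [-0.0, -0.001, -1.0]]
wrist_force: [-0.7, -1.2, -0.6]
grip_width: 0.645
grip_force: 0.0
(array([ 88., 185.]), array([447.2, 313.1]), array([43.3, 31.7]), 84.7, 47.9, np.int32(1947))
(array([175., 184.]), array([517.5, 306.1]), array([44.1, 30.5]), 84.7, 47.9, np.int32(1895))
(array([258., 186.]), array([585.5, 298.5]), array([43.5, 29.2]), 84.2, 47.8, np.int32(1735))
[ 5.76422431e+02 -4.98966728e+00  2.58276794e-01] 14.798170247209546 [-0.6 -0.6 -0.1 -1.6  1.6  1.1 -0.9  1.1]
0 1 [472. -33.]
0 2 [ 570. -113.]
0 3 [677. -44.]
0 4 [645.  79.]
0 5 [518.  86.]
72 1 [ 570. -113.]
72 2 [677. -44.]
72 3 [645.  79.]
72 4 [518.  86.]
72 5 [472. -33.]
[584.43901887 299.19687804 172.55323695]
```

All three blocks sit within about 2 mm of their marks. Now the turret: I'll cage handle 1 between the fingers and carry it along its arc.

```bash
python3 -m jog '[[-0.622,-0.229,0,1,-0.2],[-0.622,-0.229,0,1,-0.2],[-0.622,-0.229,0,1,-0.2],[-0.622,-0.229,0,1,-0.2],[-0.622,-0.229,0,1,-0.2],[-0.622,-0.229,0,1,-0.2],[-0.622,-0.229,0,1,-0.2]]'
```

```text
clock: 21.45
ee_pos: [471.1, 61.2, 173.4]
orientation: [[0.769, 0.639, -0.0], [0.639, -0.769, 0.0], [0.0, -0.0, -1.0]]
wrist_force: [0.7, 0.3, -0.2]
grip_width: 0.402
grip_force: 0.0
```

```bash
python3 -m jog '[[-0.148,0.182,0.12,0.553,-0.2],[-0.148,0.182,0.12,0.553,-0.2],[-0.148,0.182,0.12,0.553,-0.2],[-0.148,0.182,0.12,0.553,-0.2],[-0.148,0.182,0.12,0.553,-0.2]]'
python3 - <<'E'
from h import *
c=cam('wrist');w=cloud(c);cv2.imwrite("pics/w6.png",c["frame"][:,:,::-1]);s=bot.get_state();print(s["joints"])
m=((w[...,2]>63)&(w[...,2]<70)&(w[...,0]>400)&(w[...,0]<720)&(w[...,1]<200)&(w[...,1]>-200)).astype(np.uint8)
k,l,st,ce=cv2.connectedComponentsWithStats(m)
for i in range(1,k):
    if st[i,4]>30:
        v,u=np.nonzero(l==i);p=onplane(c,np.c_[u,v],66).astype(np.float32);r=cv2.minEnclosingCircle(p[:,:2]);q=(np.array([*r[0],66])-s["ee_pos"])@np.array(s["orientation"]);print(ce[i].round(),st[i,4],r,q.round(1))
E
```

```text
clock: 22.08
ee_pos: [471.6, -32.6, 125.7]
orientation: [[0.966, 0.258, 0.0], [0.258, -0.966, 0.0], [0.0, -0.0, -1.0]]
wrist_force: [0.1, 0.1, 0.1]
grip_width: 0.397
grip_force: 0.0
[-1.19853382e+01  2.47765892e+01  1.16731128e+02  1.03477251e-02
  3.84705417e+01  6.31044085e+01]Traceback (most recent call last):
  File "<stdin>", line 7, in <module>
cv2.error: OpenCV(4.12.0) /io/opencv/modules/imgproc/src/shapedescr.cpp:201: error: (-215:Assertion failed) count >= 0 && (depth == CV_32F || depth == CV_32S) in function 'minEnclosingCircle'
```

View pics/w6.png

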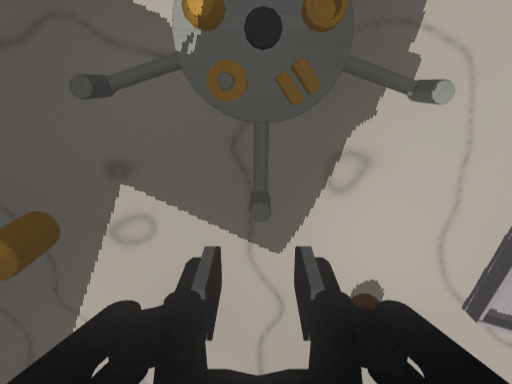

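Handle 1's top is at (260,213), straddled by the fingers. The spoke points straight up the image, so the tool y axis is tangential. Lowering, closing to a loose cage, then following the arc.

```bash
python3 -m jog '[[0,0,0.12,0,-0.2],[0,0,0.2,0,-0.2],[0,0,0.214,0,-0.2],[0,0,0.214,0,-0.45],[0,0,0.214,0,-0.45],[0,0,0.214,0,-0.45],[0,0,0.214,0,-0.45]]'
```

```text
clock: 23.0
ee_pos: [471.5, -33.5, 40.6]
orientation: [[0.967, 0.254, 0.001], [0.254, -0.967, -0.0], [0.001, 0.0, -1.0]]
wrist_force: [-0.1, -1.1, -0.5]
grip_width: 0.277
grip_force: 0.0
```

```bash
python3 -m jog '[[0.001,0.021,0,-0.1,-0.45],[0.003,0.042,0,-0.2,-0.45],[0.0075,0.063,0,-0.3,-0.45],[0.013,0.083,0,-0.4,-0.45],[0.021,0.103,0,-0.5,-0.45],[0.029,0.123,0,-0.6,-0.45],[0.04,0.141,0,-0.7,-0.45],[0.0515,0.159,0,-0.8,-0.45],[0.065,0.175,0,-0.9,-0.45],[0.079,0.191,0,-1,-0.45]]'
```

```text
clock: 24.25
ee_pos: [521.3, -99.5, 40.2]
orientation: [[0.502, 0.865, -0.0], [0.865, -0.502, 0.0], [0.0, -0.0, -1.0]]
wrist_force: [-0.4, 0.2, 0.3]
grip_width: 0.276
grip_force: 0.0
```

```bash
python3 -m jog '[[0.001,0.021,0,-0.1,-0.45],[0.003,0.042,0,-0.2,-0.45],[0.0075,0.063,0,-0.3,-0.45],[0.013,0.083,0,-0.4,-0.45],[0.021,0.103,0,-0.5,-0.45],[0.029,0.123,0,-0.6,-0.45],[0.029,0.123,0,-0.6,-0.45],[0.029,0.123,0,-0.6,-0.45]]'
```

```text
clock: 25.25
ee_pos: [569.2, -114.0, 40.1]
orientation: [[0.059, 0.998, -0.0], [0.998, -0.059, 0.0], [0.0, -0.0, -1.0]]
wrist_force: [0.2, 0.1, -0.6]
grip_width: 0.271
grip_force: 0.0
```

```bash
python3 -m jog '[[0,0,0,0,-0.2],[0,0,0,0,-0.2],[0,0,-0.1,0,-0.2],[0,0,-0.25,0,-0.2],[0,0,-0.3,0,-0.2],[0,0,-0.3,0,-0.2]]'
python3 - <<'E'
from h import *
c=cam('wrist');w=cloud(c)
m=((w[...,2]>63)&(w[...,2]<70)&(w[...,0]>400)&(w[...,0]<720)&(w[...,1]<200)&(w[...,1]>-200)).astype(np.uint8)
k,l,st,ce=cv2.connectedComponentsWithStats(m)
for i in range(1,k):
    if st[i,4]>30:
        v,u=np.nonzero(l==i);p=onplane(c,np.c_[u,v],66).astype(np.float32)[:,:2].copy();q=cv2.minEnclosingCircle(p);d=np.array(q[0])-[576.4,-5];print(ce[i].round(),q,np.linalg.norm(d),(np.degrees(np.arctan2(d[1],d[0]))-14.8)%360)
cv2.imwrite("pics/w7.png",c["frame"][:,:,::-1])
E
```

```text
clock: 26.0
ee_pos: [570.0, -114.2, 161.6]
orientation: [[0.057, 0.998, 0.003], [0.998, -0.057, -0.001], [-0.001, 0.003, -1.0]]
wrist_force: [-0.3, -0.6, 0.1]
grip_width: 0.402
grip_force: 0.0
[108.  92.] ((475.4876708984375, -34.449668884277344), 7.415050029754639) 105.12174447798907 181.46905073147065
[414.  92.] ((678.3138427734375, -46.2771110534668), 7.2157487869262695) 109.9555876059474 323.15108430292156
[260. 198.] ((572.6718139648438, -114.19971466064453), 7.047320365905762) 109.26333810148269 253.24462503522025
```

View pics/w7.png

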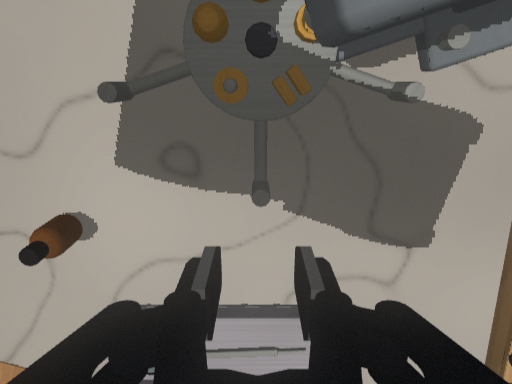

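The handle at the bottom (260,198) has the same anvils beside it, the ring on the left and the double bar on the right. So handle 1 has moved exactly one click and rests at 252°. I'll check the blocks once more and hand in.

```bash
python3 - <<'E'
from h import *
c=cam('side')
B=blocktops(c,(43,56),(400,640,230,400),48)
for b in B: print(b)
s=bot.get_state();print(s["wrist_force"],s["clock"])
if len(B)==3: print(bot.finish_job())
E
```

```text
(array([214., 145.]), array([443.2, 309.1]), array([48.4, 26.2]), 82.8, 48.6, np.int32(56))
(array([233., 144.]), array([515.4, 301.3]), array([49.4, 27.3]), 86.5, 48.7, np.int32(59))
(array([251., 144.]), array([583.4, 290.2]), array([48.7, 26.1]), 79.5, 47.9, np.int32(49))
[-0.08299644  1.11992159 -0.6599368 ] 26.1
the job is handed in; nothing more can be done
None
```

The job is handed in at 26.1 s, though no verdict came back: the wrist camera put all three blocks within about 2 mm of their marks (the coarser side view only confirmed all three are standing), and the turret rests one click counter-clockwise.

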